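Turn the back-to-front radio module in the slide-out tray

ROBOT

A 6-joint arm with a two-finger parallel gripper is mounted at the origin on the work surface. World frame = base frame: x ahead of the robot, y to its left, z up, the work surface at z = 0. Lengths are in m, angles in rad, forces in N, time in s.
With the tool pointing down it reaches from about 0.425 to 1.125 m from the base axis. Payload 14.9 kg.
Tool frame: the origin (TCP) lies at the centre of the arm's flange, where the gripper is bolted on; the fingertips stand 191 mm ahead of it and the grasp point (between the pads) lies 172 mm ahead of it (tip_reach is the distance from the TCP to the fingertips, in m); x points along the fingers, z is the direction in which the jaws open and shut, and the axes are right-handed (so a half turn about x gives the same grasp; the last joint's range is limited). The gripper opens to 91 mm and grips with 3 to 60 N. Pads are 32 mm wide; open, the fingers measure 118 mm over their backs; the gripper's body (76 mm by 178 mm) begins 60 mm behind the grasp point.
Start: joints at [-1.225, 0.379, 1.734, -0, 1.028, -0.033], TCP at [0.259, -0.65, 0.405] pointing down, gripper open.
Joint ranges: [-2.77, 2.77], [-0.74, 2.19], [0, 2.66], [-1.06, 4.2], [0.31, 2.87], [-3.08, 3.08]. Speed limits (rad/s): [1.89, 1.89, 2.39, 3.14, 3.14, 3.14].

INTERFACE

Orientations are given as a unit quaternion [x, y, z, w].
In Python, from rig import movep, line_to, move_j, set_gripper, pause, solve_ik, state, capture, MotionError, hand_in, recognise, pinpoint, tip_reach gives the robot as it stands. Calls block until the motion is done:
- movep(position, orientation): joint-space move of the TCP to a pose.
- line_to(position, rotation=None, v=0.15, contact_N=None): straight line of the TCP; rotation=None keeps the orientation; v is the mean speed in m/s. With contact_N (N) it stops when the force on the tool has changed by that much, and returns True; else False.
- move_j(angles): joint-space move.
- set_gripper(opening, grip_force=None): finger opening in m; grip_force is the grip in N (None keeps the last); returns when the fingers have stopped.
- pause(seconds).
- solve_ik(position, orientation): joint angles nearest the present ones, or None.
- state(): the state.
- capture(name): name is "scene" or "top" or "wrist"; returns a dict with "color" (420x560x3 uint8, blue, green, red), "fovy" (degrees; the focal length in pixels is half the picture's height over the tangent of half this angle, whatever the lens; pixels are square), "cx", "cy" (the principal point, pixels), "distortion" ([k1, k2, p1, p2, k3] as OpenCV has them; the pictures are not rectified), "extrinsics" (4x4, takes a point from world to camera coordinates). Camera axes: x right, y down, z forward; pixel columns grow to the right and rows downward; lengths in m; the calibration is good to about 2 mm. A picture is of the moment at which its call begins. There is no depth.
A pose or a line that the arm cannot do raises MotionError and nothing moves.
- hand_in(): hands the job in, once; it reports no verdict.
Trained networks look in the newest picture that a camera, given by its name, has taken for a name from the list of things; names that differ only in an ending like _2 or _b are one class to them, and where a whole thing is asked for, a point or a joint stands for the part that bears it (a point fixed in the world has none). Each returns a list of dicts, best first, with "p" (0 to 1); they miss things now and then, are a little off and sometimes report something else, mostly with a low value. They report only what shows in the picture. A call takes as long as a camera call. They do not tell look-alikes from the thing itself.
- recognise(camera, target): "point" ([x, y, z] in m, in the coordinates of the camera as it stood for that picture, good to about 4 mm: the middle of the surface that is visible of it).
- pinpoint(camera, target): "point" ([x, y, z] in m, in the coordinates of the camera as it stood for that picture, good to about 4 mm: a listed point, or the origin of a listed thing).
The state is a dict: "t": time; "joint_pos": joint angles; "dq": joint speeds; "effort": joint torques, N m; "ee_pos": TCP position; "tool_rot": TCP orientation; "contact_force": force on the tool from outside, world axes, zero at the start; "wrist_torque": the same for the moment, N m; "grip_width": finger opening in m.
Only numpy, scipy, OpenCV 4.12 (cv2) and the standard library are available. Lean on these libraries where they do the work, as an engineer would, in place of code of your own. Each camera call takes 0.05 s, during which the arm holds its last target.

TASK

One of the three radio modules in the chassis has been put in back to front. Pull the tray out until it locks (if the antenna is in its way, first stand it aside so that the tray does not hit it), lift that module out and set it back in its bay with its brass plugs facing the front panel like the other two, which stay in their bays. Then press the release pad, push the tray fully home and let go, leaving the antenna standing upright on the bench and the other things where they were.

Things in the scene. Friction and masses are not known exactly. Their poses are not given: they have to be found in the camera images.
- chassis: Grey rack chassis fixed to the bench, 240 deep (x) by 260 wide (y) by 104 high, with a clear plastic cover on top (so the modules are seen from above but only reached with the tray out). Origin: on the bench, middle of the open front; +x points into the chassis, -x out of the front towards the robot. A heavy metal box and a carton (up to 60 high, fixed) stand close beside it, left and right, behind its front.
- tray: The tray on its telescopic slides, with grey front panel (250 wide, 8 thick, 10 to 80 above the bench, its face 10 in front of the chassis's opening when home) and handle. Origin: the chassis's origin when home; it comes out along the chassis's -x. 140 out, a spring catch snaps behind a stop and locks it against going back; end stop at 150. Friction 4 N, a few N more over the catch.
- tray_mid (a point): Middle of the tray's floor (its top face, 16 above the bench), axes as the chassis; moves with the tray. Floor 132 long (x) inside; two ridges 15 high and 4 thick along x at y = +-33 part it into three bays 62 to 67 wide, centred at y = -68, 0, +68. Outer walls 22 above the floor.
- tray_handle (a point): Middle of the steel handle bar, 10 diameter, 110 long along y, 48 in front of the panel's face and 62 above the bench; free space between bar and panel 43 wide and open from above and below, between two 8 mm stems at the bar's ends (y = +51 and -51 from this point).
- release_pad (a point): Middle of the top face of the black release pad, 34 (x) by 36 (y), in front of the panel at its +y end (left seen from the robot); its far edge nearly touches the panel, whose top is 20 higher. It moves with the tray.
- release (a joint): How far the release pad is pressed, m: 0 up, 0.010 fully down; spring 3 N rising to 6 N. From about 0.007 down the catch is free; keep it down for the first 15 mm of the return. As the tray comes out, the pad dips by itself when the catch runs over the stop, and is up again once locked.
- module_a_mid (a point): Radio module, one of three alike in the tray: white case 40 high, 50 wide (y), 120 long (x) with its plugs; 0.3 to 0.6 kg. Black carrying bar on top along its length: 80 long, 10 thick, 62 to 76 above the underside, 22 clear of the case, centred. Two brass plugs (12 diameter, 14 long) stick out of one end; the other end has dark ribs on top. Point: module centre, 38 above underside; its -x points to the plug end.
- module_a_plugs (a point): Middle between the tips of the two brass plugs of module_a, 58 from the module's centre line toward the plug end, 24 above the underside.
- module_b_mid (a point): Radio module, one of three alike in the tray: white case 40 high, 50 wide (y), 120 long (x) with its plugs; 0.3 to 0.6 kg. Black carrying bar on top along its length: 80 long, 10 thick, 62 to 76 above the underside, 22 clear of the case, centred. Two brass plugs (12 diameter, 14 long) stick out of one end; the other end has dark ribs on top. Point: module centre, 38 above underside; its -x points to the plug end.
- module_b_plugs (a point): Middle between the tips of the two brass plugs of module_b, 58 from the module's centre line toward the plug end, 24 above the underside.
- module_c_mid (a point): Radio module, one of three alike in the tray: white case 40 high, 50 wide (y), 120 long (x) with its plugs; 0.3 to 0.6 kg. Black carrying bar on top along its length: 80 long, 10 thick, 62 to 76 above the underside, 22 clear of the case, centred. Two brass plugs (12 diameter, 14 long) stick out of one end; the other end has dark ribs on top. Point: module centre, 38 above underside; its -x points to the plug end.
- module_c_plugs (a point): Middle between the tips of the two brass plugs of module_c, 58 from the module's centre line toward the plug end, 24 above the underside.
- antenna_mid (a point): Centre (62.5 above its underside) of a loose stub antenna: black rod 14 diameter standing on a round dark steel foot 60 diameter and 18 high; 125 high in all, 0.28 kg. It may or may not stand where the tray comes out. z axis up along the rod.
- attenuator: Aluminium finned block 90 x 60 x 46 high with a connector stub 12 long on its -x end. Bystander, loose on the bench; not to be shifted. Origin: centre of its underside.
- wrench: Open-ended steel wrench 160 long (x), lying flat, under 20 high. Bystander, loose on the bench; not to be shifted. Origin: centre of its underside.
Mind the look-alikes: they are no part of the job. What is shaped like the part that bears antenna_mid but blue or green is not meant.

How it is judged:
On the way, in this order (a step that is already met when the one before it is completed fails the run):
1. the tray is pulled out and its catch has locked (x of tray_mid in the frame of chassis below -0.0725 m and value of joint release below 0.002 m), for 0.3 s.
2. with the tray still locked out, the three modules sit in their bays, all with the plugs to the front panel (x of tray_mid in the frame of chassis below -0.0725 m and x of module_a_mid in the frame of tray_mid between -0.012 and 0.012 m and z of module_a_mid in the frame of tray_mid between 0.033 and 0.042 m and angle between each of module_a_mid, module_b_mid, module_c_mid's own z axis and vertical below 0.06 rad and y of module_a_mid in the frame of tray_mid between -0.085 and 0.085 m and x of each of module_a_plugs, module_b_plugs, module_c_plugs in the frame of tray_mid below -0.04 m and x of module_b_mid in the frame of tray_mid between -0.012 and 0.012 m and z of module_b_mid in the frame of tray_mid between 0.033 and 0.042 m and y of module_b_mid in the frame of tray_mid between -0.085 and 0.085 m and x of module_c_mid in the frame of tray_mid between -0.012 and 0.012 m and z of module_c_mid in the frame of tray_mid between 0.033 and 0.042 m and y of module_c_mid in the frame of tray_mid between -0.085 and 0.085 m), for 0.3 s.
At the end, for the whole second after the job is handed in: The tray is home within 5 mm; all three modules sit flat on the tray's floor (within 12 mm of its middle front to back, tilt under 0.06 rad), plug ends to the front panel; the antenna stands upright on the bench (tilt under 0.1 rad) (x of tray_mid in the frame of chassis above 0.06 m and x of module_a_mid in the frame of tray_mid between -0.012 and 0.012 m and z of module_a_mid in the frame of tray_mid between 0.033 and 0.042 m and angle between each of module_a_mid, module_b_mid, module_c_mid's own z axis and vertical below 0.06 rad and y of module_a_mid in the frame of tray_mid between -0.085 and 0.085 m and x of each of module_a_plugs, module_b_plugs, module_c_plugs in the frame of tray_mid below -0.04 m and x of module_b_mid in the frame of tray_mid between -0.012 and 0.012 m and z of module_b_mid in the frame of tray_mid between 0.033 and 0.042 m and y of module_b_mid in the frame of tray_mid between -0.085 and 0.085 m and x of module_c_mid in the frame of tray_mid between -0.012 and 0.012 m and z of module_c_mid in the frame of tray_mid between 0.033 and 0.042 m and y of module_c_mid in the frame of tray_mid between -0.085 and 0.085 m and angle between antenna_mid's own z axis and vertical below 0.1 rad and height (world z) of antenna_mid between 0.057 and 0.068 m); the robot touches nothing.
It fails at once if the tray's front hits the antenna (over 1 N) (contact force between tray and antenna above 1 N).
It fails at once if the antenna is tipped more than 0.4 rad (angle between antenna_mid's own z axis and vertical above 0.4 rad).
It fails at once if a module that sits the right way round is lifted (over 20 mm) while another one is still back to front ((height (world z) of module_a_mid above 0.074 m and x of any of module_b_plugs, module_c_plugs in the frame of tray_mid above 0.03 m) or (height (world z) of module_b_mid above 0.074 m and x of any of module_a_plugs, module_c_plugs in the frame of tray_mid above 0.03 m) or (height (world z) of module_c_mid above 0.074 m and x of any of module_a_plugs, module_b_plugs in the frame of tray_mid above 0.03 m)).
It fails at once if the attenuator or the wrench is shifted by more than 25 mm (distance of any of attenuator, wrench from where it was at the start of the episode above 0.025 m).
It also fails if it takes over 72 s, if anything falls off the work surface, if the arm or the gripper's body presses on something with over 40 N, if the wrist force passes 120 N, or if a joint passes its speed limit or range.

## Working session

There is one attempt and no reset: what is moved stays moved. The work goes in short steps, each a Python script; the robot and the scene stay as the last script left them, time stands still between calls to the robot, and variables do not carry over. Pictures are saved under pics/ and viewed, and the job is handed in when it is done.

```bash
ls; mkdir -p pics
cat > h.py <<'E'
import numpy as np, cv2
from rig import *
from scipy.spatial.transform import Rotation as R
def snap(n,f):
    c=capture(n); cv2.imwrite('pics/'+f+'.png',c['color']); return c
def w(c,p):
    E=np.array(c['extrinsics']); return E[:3,:3].T@(np.array(p)-E[:3,3])
def find(n,t,fn=pinpoint,c=None,k=3):
    c=c or capture(n)
    return [(round(d['p'],2),np.round(w(c,d['point']),4).tolist()) for d in fn(n,t)[:k]]
def proj(c,P):
    E=np.array(c['extrinsics']);f=c['color'].shape[0]/2/np.tan(np.radians(c['fovy'])/2)
    K=np.array([[f,0,c['cx']],[0,f,c['cy']],[0,0,1]])
    return cv2.projectPoints(np.array(P,float).reshape(-1,3),cv2.Rodrigues(E[:3,:3])[0],E[:3,3],K,np.array(c['distortion'],float))[0].reshape(-1,2)
def unproj(c,px,z):
    E=np.array(c['extrinsics']);f=c['color'].shape[0]/2/np.tan(np.radians(c['fovy'])/2)
    K=np.array([[f,0,c['cx']],[0,f,c['cy']],[0,0,1]])
    u=cv2.undistortPoints(np.array(px,float).reshape(-1,1,2),K,np.array(c['distortion'],float)).reshape(-1,2)
    C=-E[:3,:3].T@E[:3,3];out=[]
    for a in u:
        d=E[:3,:3].T@np.array([a[0],a[1],1]);out.append(C+d*(z-C[2])/d[2])
    return np.array(out)
E
cat > s1.py <<'E'
from h import *
s=state();print(s['t'],s['ee_pos'],s['tool_rot'],s['joint_pos'],s['contact_force'],s['grip_width'],tip_reach)
for n in('scene','top','wrist'):
    c=snap(n,n+'0');print(n,c['fovy'],np.round(w(c,[0,0,0]),3))
    if n=='wrist':continue
    for t in ['chassis','tray_handle','tray_mid','release_pad','module_a_mid','module_a_plugs','antenna_mid','attenuator','wrench']:
        print(n,t,find(n,t,c=c,k=4))
E
python3 s1.py
```

```text
pics
0.0 [ 0.25879112 -0.6501812   0.40403122] [ 0.39716194  0.58552872 -0.39668541  0.58485827] [-1.22529035e+00  3.79447837e-01  1.73484022e+00 -1.54642299e-05
  1.02846778e+00 -3.32864255e-02] [0.27447057 0.4898898  0.18099922] 0.0910277857190561 0.1908
scene 42.11289480708494 [ 1.461 -0.068  1.097]
scene chassis [(0.6, [0.6452, 0.0424, -0.0055])]
scene tray_handle [(0.57, [0.5909, 0.0238, 0.0588])]
scene tray_mid []
scene release_pad [(0.55, [0.6072, 0.1309, 0.0576]), (0.45, [0.5122, 0.3124, -0.0018])]
scene module_a_mid []
scene module_a_plugs []
scene antenna_mid [(0.89, [0.3567, 0.062, 0.0612]), (0.82, [0.458, 0.1067, 0.0643]), (0.72, [0.3823, -0.0854, 0.0668]), (0.68, [0.3319, 0.1564, 0.062])]
scene attenuator []
scene wrench [(0.74, [0.5112, 0.3079, -0.0016])]
top 55.355477993134635 [0.409 0.037 0.921]
top chassis [(0.7, [0.6464, 0.0456, -0.0014])]
top tray_handle [(0.59, [0.5923, 0.0215, 0.0644])]
top tray_mid []
top release_pad [(0.56, [0.6058, 0.1258, 0.0566])]
top module_a_mid [(0.16, [0.4593, 0.1112, 0.067])]
top module_a_plugs [(0.36, [0.6429, 0.1157, 0.0403])]
top antenna_mid [(0.91, [0.3541, 0.0575, 0.0634]), (0.74, [0.4574, 0.11, 0.0658]), (0.71, [0.3359, 0.1517, 0.0581])]
top attenuator [(0.89, [0.6081, -0.2545, -0.0])]
top wrench [(0.89, [0.5089, 0.3104, 0.0018]), (0.16, [0.6072, -0.2531, -0.0002])]
wrist 60.00443289566042 [ 0.319 -0.626  0.383]
```

View pics/scene0.png

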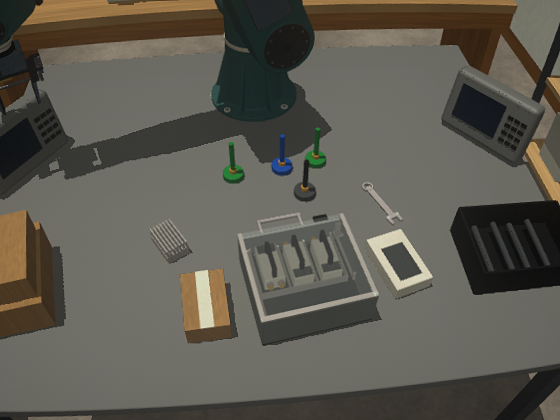

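View pics/top0.png

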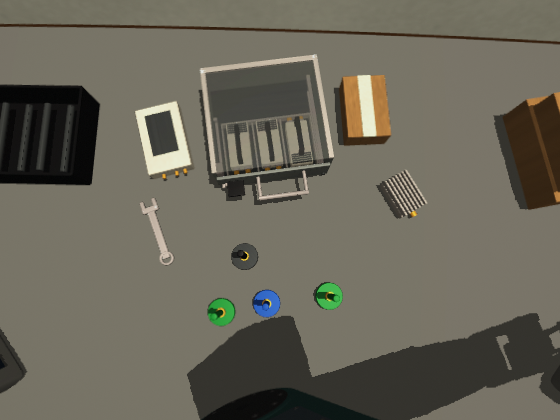

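View pics/wrist0.png

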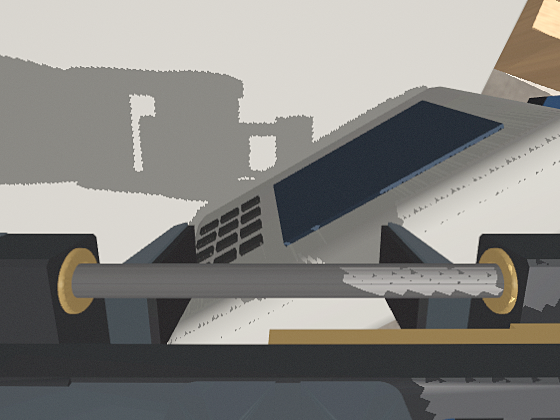

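The top view shows the real black antenna at px (244,256), in the tray's path. The right-hand module (y−) has its ribs to the front at px (302,158), so it is the reversed one. Next I'll measure the chassis yaw.

Run:
```python
from h import *
i=cv2.imread('pics/top0.png')[40:220,190:350]
cv2.imwrite('pics/top0z.png',cv2.resize(i,None,fx=3.3,fy=3.3,interpolation=cv2.INTER_CUBIC))
```

```text
(no output)
```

View pics/top0z.png

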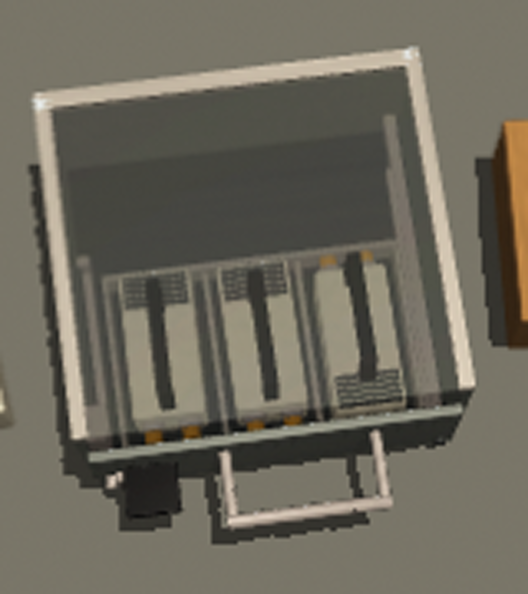

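The zoom confirms it: brass plugs are at the back of the right module (zoom px 328,262 and 367,256), ribs at its front. The chassis is yawed a few degrees.

Run:
```python
from h import *
c=capture('top')
def z2(p): return [(190+a/3.3-.35,40+b/3.3-.35) for a,b in p]
for n,p,z in [('L',[(35,98),(75,437)],.104),('R',[(415,48),(473,388)],.104),('B',[(35,98),(415,48)],.104),('panel',[(90,460),(460,408)],.08),('handle',[(228,524),(390,502)],.062),('pad',[(126,470),(178,464),(180,512),(128,518)],.06)]:
    q=unproj(c,z2(p),z);d=q[1]-q[0];print(n,np.round(q[:,:2],4).tolist(),round(np.degrees(np.arctan2(d[1],d[0])),2),round(np.linalg.norm(d),4))
s=state();Rm=R.from_quat(s['tool_rot']).as_matrix();print(Rm.round(3))
for t in ['antenna_mid','tray_handle','chassis','release_pad']: print(t,find('top',t,c=c))
print(s['t'])
```

```text
L [[0.8587, 0.2126], [0.6266, 0.174]] -170.55 0.2353
R [[0.9034, -0.0406], [0.6657, -0.0796]] -170.7 0.2408
B [[0.8587, 0.2126], [0.9034, -0.0406]] -79.99 0.2572
panel [[0.6177, 0.1675], [0.6593, -0.0743]] -80.25 0.2454
handle [[0.581, 0.0771], [0.5986, -0.0301]] -80.69 0.1086
pad [[0.6164, 0.1463], [0.6214, 0.1118], [0.5887, 0.1093], [0.5838, 0.1436]] -81.79 0.0348
[[-0.     0.929  0.37 ]
 [-0.     0.37  -0.929]
 [-1.    -0.     0.   ]]
antenna_mid [(0.88, [0.3346, 0.1503, 0.0579]), (0.72, [0.3548, 0.0583, 0.0639]), (0.67, [0.4588, 0.1092, 0.063])]
tray_handle [(0.8, [0.5883, 0.0241, 0.0656])]
chassis [(0.63, [0.6476, 0.0487, -0.0006]), (0.41, [0.6064, 0.1286, 0.0594])]
release_pad [(0.64, [0.6082, 0.1272, 0.0593])]
1.1
```

```bash
cat >> h.py <<'E'
YAW=np.radians(9.6); U=np.array([np.cos(YAW),np.sin(YAW),0]); V=np.array([-U[1],U[0],0])
def q(a):
    x=np.array([0,0,-1.]);z=np.array([np.cos(a),np.sin(a),0]);y=np.cross(z,x)
    return R.from_matrix(np.c_[x,y,z]).as_quat()
def qq(p,a):  # nicer of the two equivalent
    b=[]
    for k in(0,np.pi):
        j=solve_ik(p,q(a+k))
        if j is not None:b.append((abs(j[5]-state()['joint_pos'][5]),a+k))
    return q(min(b)[1])
def G(p,gz): return [p[0],p[1],gz+.172]
def st(m=''):
    s=state();print(m,'t',round(s['t'],2),'ee',s['ee_pos'].round(4) if hasattr(s['ee_pos'],'round') else s['ee_pos'],'F',np.round(s['contact_force'],1),'g',round(s['grip_width'],4),'j6',round(s['joint_pos'][5],2));return s
E
python3 - <<'E'
from h import *
A=[.458,.109]
o=qq(G(A,.2),YAW-np.pi/2)
movep(G(A,.2),o);st('above')
line_to(G(A,.09),v=.15,contact_N=8)
st()
set_gripper(0.0,12);st('grip')
snap('wrist','w1');snap('top','t1')
E
```

```text
above t 4.07 ee [0.4583 0.1086 0.372 ] F [-0.1 -0.3 -0.4] g 0.0913 j6 -1.55
 t 4.95 ee [0.4584 0.109  0.2626] F [-0.2  0.6  0.2] g 0.0911 j6 -1.55
grip t 6.11 ee [0.458 0.109 0.262] F [ 0.4  0.7 -0.9] g 0.0134 j6 -1.55
```

View pics/w1.png

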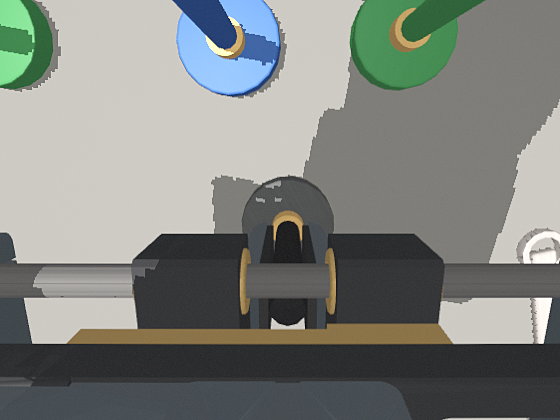

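The black antenna is between the pads (px 288,270; width 13.4 mm). The blue and green look-alikes stand clear.

Run:
```python
from h import *
line_to(G([.458,.109],.13),v=.15);st('lift')
line_to(G([.475,-.2],.13),v=.25)
line_to(G([.475,-.2],.093),v=.15)
print(line_to(G([.475,-.2],.087),v=.03,contact_N=4));st('down')
set_gripper(.06);st('open')
line_to(G([.475,-.2],.16),v=.25)
c=snap('top','t2');print(find('top','antenna_mid',c=c,k=5));st()
```

```text
lift t 6.62 ee [0.4579 0.109  0.3019] F [-0.6  0.2 -4.2] g 0.014 j6 -1.55
True
down t 8.65 ee [ 0.4755 -0.2     0.261 ] F [ 0.2 -0.5 -1.5] g 0.0134 j6 -2.18
open t 9.48 ee [ 0.475  -0.1998  0.2604] F [0.4 0.4 0.3] g 0.06 j6 -2.18
[(0.91, [0.3332, 0.1514, 0.0578]), (0.88, [0.3745, -0.0837, 0.0626]), (0.78, [0.3529, 0.057, 0.0654]), (0.64, [0.5905, 0.0236, 0.0644])]
 t 10.02 ee [ 0.4746 -0.1998  0.3313] F [ 0.2  0.3 -0.5] g 0.0596 j6 -2.18
```

View pics/t2.png

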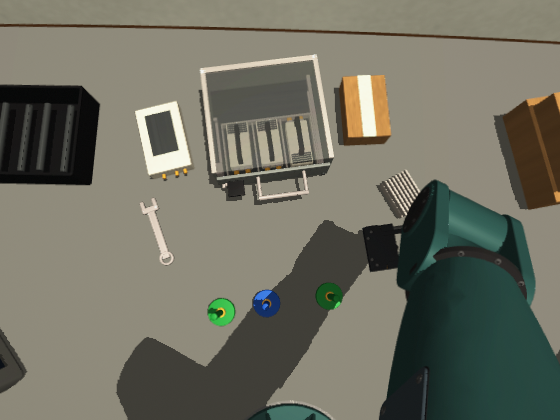

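Run:
```python
from h import *
H=np.array([.590,.0236,0])
o=qq(G(H,.16),YAW)
set_gripper(.045)
movep(G(H,.15),o);st('above')
snap('wrist','w3')
print(line_to(G(H,.066),v=.12,contact_N=6));st('down')
```

```text
above t 12.21 ee [0.5899 0.0233 0.322 ] F [-0.1  0.2 -0.3] g 0.0449 j6 -0.17
False
down t 13.11 ee [0.5903 0.0236 0.2385] F [ 0.4 -0.9  0.4] g 0.0451 j6 -0.17
```

View pics/w3.png

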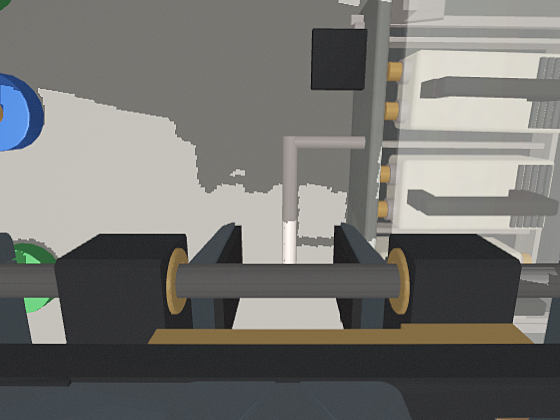

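The bar lies centred between the jaws and parallel to them, with nothing fouled. I'll grip and pull.

Run:
```python
from h import *
set_gripper(0.0,25);s=st('grip')
p=np.array(s['ee_pos']);
print(line_to(p-U*.125,v=.1,contact_N=30));st('125')
print(line_to(p-U*.147,v=.05,contact_N=22));s=st('147')
print('out',np.dot(p-np.array(s['ee_pos']),U))
set_gripper(.045);st('open')
line_to(np.array(state()['ee_pos'])+[0,0,.09],v=.2)
c=snap('wrist','w4')
for t in ['tray_handle','release_pad','module_a_mid','module_a_plugs','tray_mid']:print(t,find('wrist',t,c=c))
c=snap('top','t4')
for t in ['tray_handle','release_pad','module_a_mid','module_a_plugs','tray_mid']:print(t,find('top',t,c=c))
st()
```

```text
grip t 13.75 ee [0.5902 0.0236 0.2382] F [ 0.8 -0.1  2.7] g 0.009 j6 -0.17
False
125 t 15.15 ee [0.467  0.0033 0.2382] F [ 3.7 13.1 -2.2] g 0.0095 j6 -0.21
False
147 t 15.74 ee [ 4.445e-01 -4.000e-04  2.382e-01] F [-5.2 13.   9.9] g 0.0093 j6 -0.22
out 0.14769221879651334
open t 16.45 ee [ 0.4453 -0.0009  0.2382] F [0.8 0.1 0.1] g 0.0451 j6 -0.22
tray_handle [(0.87, [0.4462, 0.0024, 0.0564])]
release_pad [(0.82, [0.4603, 0.1034, 0.0593]), (0.31, [0.4426, 0.001, 0.0588])]
module_a_mid [(0.63, [0.5541, 0.1041, 0.052])]
module_a_plugs [(0.68, [0.4979, 0.0926, 0.0365])]
tray_mid []
tray_handle [(0.33, [0.5743, -0.0268, 0.0534])]
release_pad [(0.69, [0.4577, 0.1038, 0.0589])]
module_a_mid [(0.88, [0.5507, 0.1014, 0.0567])]
module_a_plugs []
tray_mid [(0.78, [0.5643, 0.0293, 0.0151])]
 t 17.65 ee [ 0.4453 -0.0009  0.3281] F [-0.5 -0.6  0.3] g 0.045 j6 -0.22
```

View pics/w4.png

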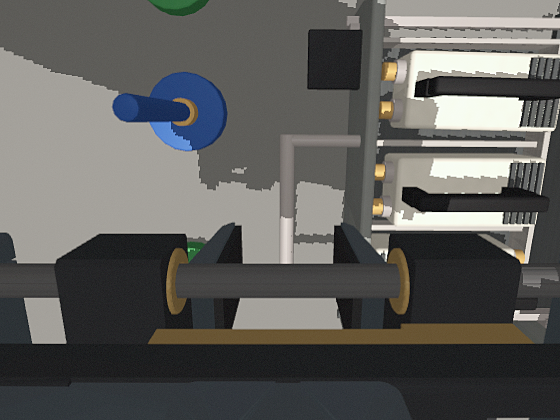

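View pics/t4.png

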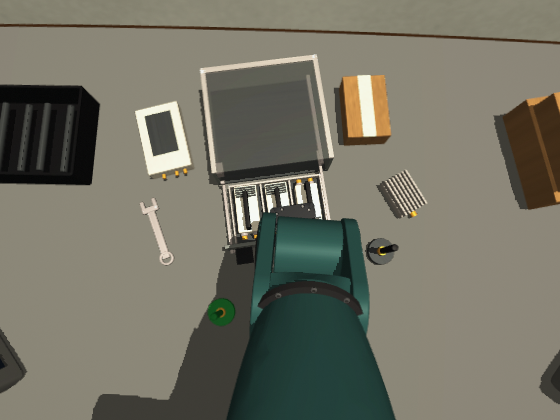

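Tray is out by 147 mm (expected lock at 140). The top view shows the antenna standing at px (380,250), and the right module with its plugs at the back, px (298–310,181). Next, hover over that module and look.

Run:
```python
from h import *
M=[.576,-.037]
a=YAW-np.pi/2
for k in(0,np.pi):
    j=solve_ik(G(M,.2),q(a+k));print(k,None if j is None else j.round(2))
set_gripper(.045)
movep(G(M,.2),qq(G(M,.2),a));st('above')
c=snap('wrist','w5')
for t in ['module_a_mid','module_a_plugs','tray_mid']:print(t,find('wrist',t,c=c,k=4))
c=snap('top','t5')
for t in ['module_a_mid','module_a_plugs','tray_mid']:print(t,find('top',t,c=c,k=4))
c=snap('scene','s5')
for t in ['module_a_mid','module_a_plugs','tray_mid','antenna_mid']:print(t,find('scene',t,c=c,k=4))
```

```text
0 [-0.1   0.23  2.   -0.    0.91  1.3 ]
3.141592653589793 [-0.1   0.23  2.   -0.    0.91 -1.84]
above t 19.23 ee [ 0.5757 -0.0369  0.3718] F [-0.5 -0.4  0.9] g 0.0448 j6 1.3
module_a_mid [(0.95, [0.5543, 0.1044, 0.0517])]
module_a_plugs []
tray_mid [(0.67, [0.6468, 0.0501, 0.0004])]
module_a_mid [(0.76, [0.55, 0.1028, 0.0542]), (0.72, [0.6472, 0.0469, -0.0006])]
module_a_plugs [(0.94, [0.4953, 0.0939, 0.0395])]
tray_mid [(0.83, [0.5617, 0.027, 0.0133])]
module_a_mid [(0.81, [0.5573, 0.1018, 0.0529])]
module_a_plugs [(0.9, [0.4956, 0.094, 0.0365])]
tray_mid [(0.74, [0.5642, 0.0356, 0.0133])]
antenna_mid [(0.91, [0.3304, 0.1529, 0.0596]), (0.66, [0.4759, -0.2025, 0.0641]), (0.63, [0.3602, 0.0601, 0.0623]), (0.48, [0.3783, -0.0886, 0.0646])]
```

View pics/w5.png

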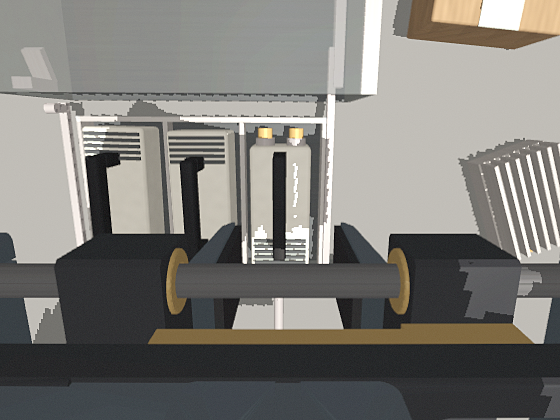

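View pics/s5.png

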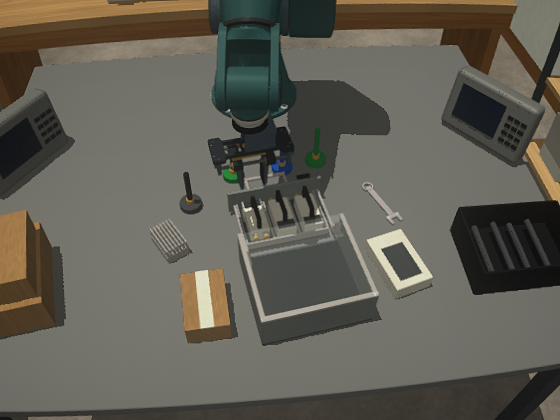

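Run:
```python
from h import *
c=capture('wrist')
i=c['color'][90:330,220:360];cv2.imwrite('pics/w5z.png',cv2.resize(i,None,fx=3,fy=2.5,interpolation=cv2.INTER_CUBIC) if 0 else cv2.resize(i,None,fx=2.4,fy=2.4,interpolation=cv2.INTER_CUBIC))
for n,p,z in [('bar top far/near',[(280,152),(280,262)],.092),('plug tips',[(265,128),(295,128)],.04),('rear wall top',[(78,120),(326,122)],.038),('grasp pt',[],.1)]:
    if p:print(n,unproj(c,p,z).round(4).tolist())
print(proj(c,[[.5757,-.0369,.2]]),proj(c,[[.5757,-.0369,.092]]))
```

```text
bar top far/near [[0.6179, -0.0245, 0.092], [0.5363, -0.038, 0.092]]
plug tips [[0.6309, -0.0087, 0.04], [0.6351, -0.0334, 0.04]]
rear wall top [[0.6113, 0.1468, 0.038], [0.6442, -0.0581, 0.038]]
[[287.31727418 271.83894157]] [[287.29087913 212.06190676]]
```

View pics/w5z.png

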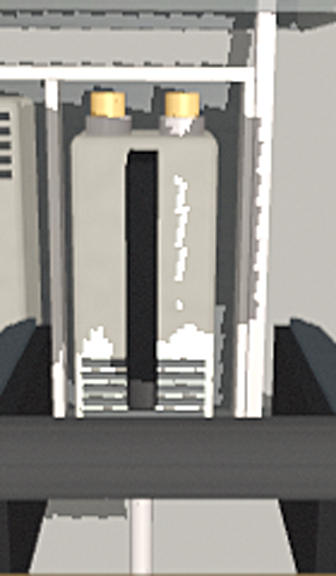

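The crop shows the module centred below the gripper: bar from px (280,152) to (280,260), brass plugs at (265,128) and (295,128). Both the bar and the plugs put its centre near (0.577, −0.031). I'll grasp the bar there.

Run:
```python
from h import *
M=[.577,-.031]
line_to(G(M,.12),v=.2)
print(line_to(G(M,.086),v=.08,contact_N=6));st('down')
set_gripper(0.0,40);s=st('grip')
line_to(G(M,.11),v=.06);st('lift1')
line_to(G(M,.205),v=.15);s=st('lift2')
p=s['ee_pos']
o2=q(YAW+np.pi/2); j=solve_ik(p,o2);print(np.round(j,3))
c=snap('wrist','w6')
move_j(j);st('turned')
c=snap('wrist','w7');snap('top','t7');snap('scene','s7')
```

```text
False
down t 21.05 ee [ 0.577  -0.031   0.2577] F [0.6 0.3 1.2] g 0.0452 j6 1.31
grip t 21.68 ee [ 0.577  -0.0309  0.258 ] F [0.5 1.9 0.2] g 0.0097 j6 1.31
lift1 t 22.23 ee [ 0.577  -0.031   0.2823] F [-0.8  0.2 -3.3] g 0.0102 j6 1.31
lift2 t 23.02 ee [ 0.5766 -0.031   0.3761] F [ 0.3 -0.5 -4.4] g 0.0095 j6 1.31
[-0.094  0.226  2.    -0.     0.915 -1.832]
turned t 25.72 ee [ 0.5766 -0.031   0.376 ] F [-0.3  0.5 -3.7] g 0.0096 j6 -1.83
```

View pics/w7.png

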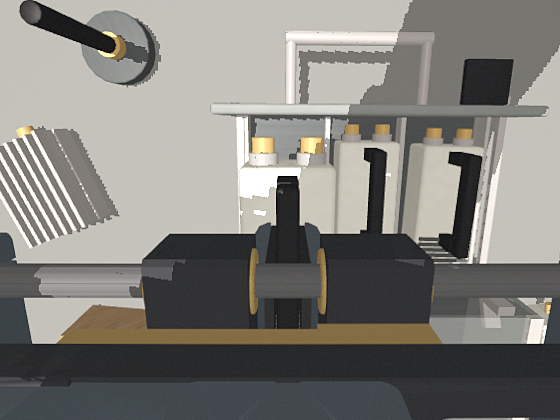

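View pics/w6.png

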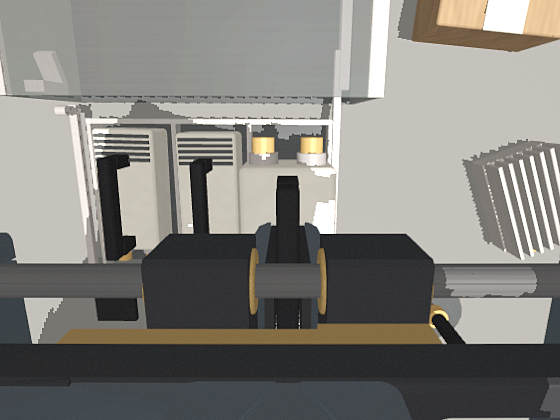

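View pics/s7.png

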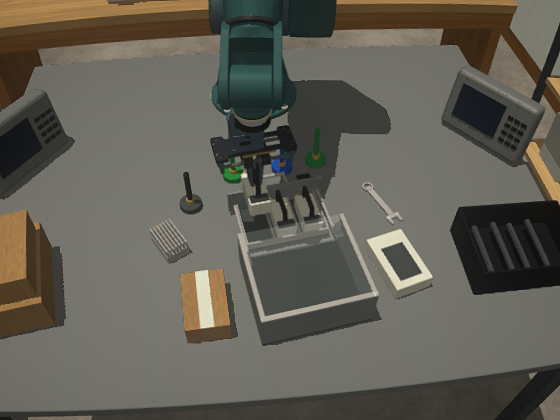

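Run:
```python
from h import *
c=capture('wrist');O=np.array([.5766,-.031,0])
def rel(n,p,z):
    r=unproj(c,p,z)-O;print(n,[(round(a@U,4),round(a@V,4)) for a in r])
rel('tips',[(263,138),(312,138)],.158)
rel('panel outer/inner top edge',[(215,104),(215,112),(540,108),(540,115)],.08)
rel('nbr tips (z .04)',[(351,125),(382,125),(434,128),(465,128)],.04)
rel('nbr bar front ends',[(374,150),(462,154)],.092)
rel('ridge far ends',[(328,118),(241,118)],.031)
for t in ['module_a_mid','module_a_plugs','tray_mid']:
    for n in('wrist','top'):
        if n=='top':capture('top')
        r=find(n,t,k=4);print(n,t,[(p,round((np.array(x)-O)@U,4),round((np.array(x)-O)@V,4),x[2]) for p,x in r])
```

```text
tips [(np.float64(-0.0571), np.float64(-0.0127)), (np.float64(-0.0571), np.float64(0.0133))]
panel outer/inner top edge [(np.float64(-0.0776), np.float64(-0.0524)), (np.float64(-0.072), np.float64(-0.0527)), (np.float64(-0.0751), np.float64(0.1847)), (np.float64(-0.0702), np.float64(0.1855))]
nbr tips (z .04) [(np.float64(-0.0622), np.float64(0.0538)), (np.float64(-0.0622), np.float64(0.08)), (np.float64(-0.0598), np.float64(0.1241)), (np.float64(-0.0599), np.float64(0.1504))]
nbr bar front ends [(np.float64(-0.0455), np.float64(0.0621)), (np.float64(-0.0427), np.float64(0.1255))]
ridge far ends [(np.float64(-0.068), np.float64(0.0352)), (np.float64(-0.068), np.float64(-0.0399))]
wrist module_a_mid [(0.61, np.float64(0.0007), np.float64(0.1367), 0.0511), (0.16, np.float64(-0.0628), np.float64(0.0685), 0.0359)]
top module_a_mid [(0.75, np.float64(-0.0028), np.float64(0.1351), 0.0569)]
wrist module_a_plugs [(0.98, np.float64(-0.0578), np.float64(0.1359), 0.0398), (0.71, np.float64(-0.1229), np.float64(0.051), 0.0589), (0.41, np.float64(-0.0671), np.float64(0.0663), 0.0006)]
top module_a_plugs [(0.79, np.float64(-0.0583), np.float64(0.1384), 0.0398)]
wrist tray_mid []
top tray_mid [(0.96, np.float64(-0.0025), np.float64(0.0607), 0.0136)]
```

Held module: tips at −57 mm from the grasp, with the panel's inner face at about −70 and the neighbours' tips at about −61. I'll set it down 3 mm further towards the front.

Run:
```python
from h import *
p=np.array([.5766,-.031,0])-.003*U
line_to([p[0],p[1],.375],v=.1)
print(line_to([p[0],p[1],.275],v=.12,contact_N=10));st('a')
print(line_to([p[0],p[1],.254],v=.04,contact_N=5));st('b')
set_gripper(.04);st('open')
line_to([p[0],p[1],.40],v=.2)
c=snap('wrist','w8');snap('scene','s8');snap('top','t8');st()
for n in('wrist','top','scene'):
    for t in('module_a_mid','module_a_plugs','tray_mid'):
        print(n,t,[(a,round((np.array(x)-p)@U,4),round((np.array(x)-p)@V,4),x[2]) for a,x in find(n,t,k=4)])
```

```text
False
a t 27.9 ee [ 0.574  -0.0315  0.2757] F [-0.8  0.  -3.3] g 0.0096 j6 -1.83
True
b t 28.36 ee [ 0.5739 -0.0317  0.2574] F [ 1.7 -1.   2.4] g 0.0099 j6 -1.83
open t 28.99 ee [ 0.5733 -0.0315  0.2574] F [1.  0.7 0.2] g 0.0401 j6 -1.83
 t 30.01 ee [ 0.5734 -0.0315  0.3986] F [-0.2 -0.1  0.9] g 0.0402 j6 -1.83
wrist module_a_mid [(0.71, np.float64(0.004), np.float64(0.1368), 0.0509), (0.65, np.float64(-0.0612), np.float64(0.066), 0.035), (0.65, np.float64(-0.1207), np.float64(-0.149), 0.0615)]
wrist module_a_plugs [(0.8, np.float64(-0.0521), np.float64(0.1402), 0.0374), (0.34, np.float64(-0.0611), np.float64(-0.0011), 0.038)]
wrist tray_mid [(0.58, np.float64(-0.0635), np.float64(0.0695), 0.0351)]
top module_a_mid [(0.81, np.float64(-0.0027), np.float64(0.1337), 0.0555)]
top module_a_plugs [(0.72, np.float64(-0.0534), np.float64(0.1378), 0.0399)]
top tray_mid [(0.56, np.float64(0.0001), np.float64(0.0612), 0.0116)]
scene module_a_mid [(0.94, np.float64(0.0034), np.float64(0.1321), 0.0549), (0.36, np.float64(0.0003), np.float64(0.06), 0.0461)]
scene module_a_plugs [(0.62, np.float64(-0.0554), np.float64(0.1366), 0.0352)]
scene tray_mid [(0.8, np.float64(0.0004), np.float64(0.0666), 0.0123)]
```

View pics/w8.png

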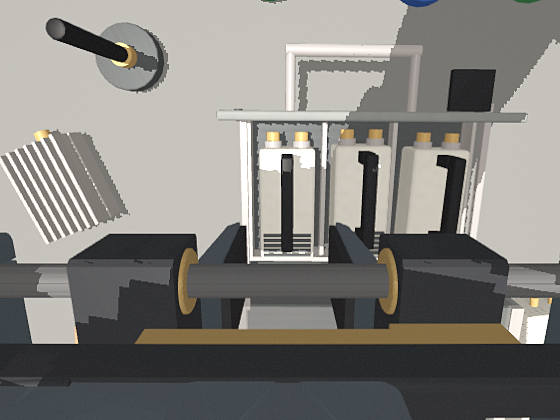

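View pics/s8.png

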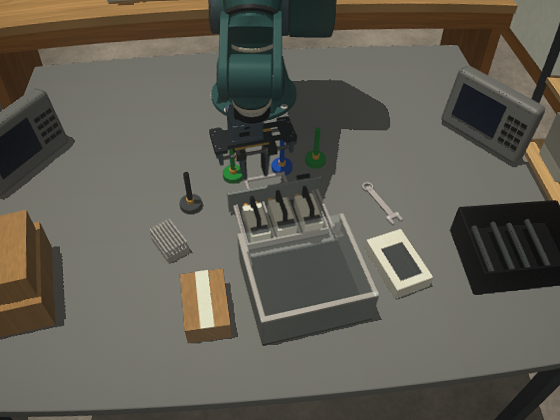

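The turned module sits in its bay, plugs at px (273,136) and (301,136), in line with the other two. It landed at the same tool height (0.2574) it was lifted from. Now the release pad and the push home.

Run:
```python
from h import *
set_gripper(0.0,10)
P=np.array([.460,.1035,0])-.003*U
o=qq([P[0],P[1],.31],YAW-np.pi/2)
movep([P[0],P[1],.31],o)
c=capture('wrist');print(find('wrist','release_pad',c=c))
line_to([P[0],P[1],.262],v=.15)
print(line_to([P[0],P[1],.240],v=.03,contact_N=2.5));s=st('touch')
snap('scene','s9');snap('wrist','w9')
```

```text
[(0.55, [0.4606, 0.103, 0.0594])]
True
touch t 33.54 ee [0.4572 0.1031 0.2474] F [0.  0.7 3. ] g 0.0007 j6 -1.57
```

View pics/w9.png

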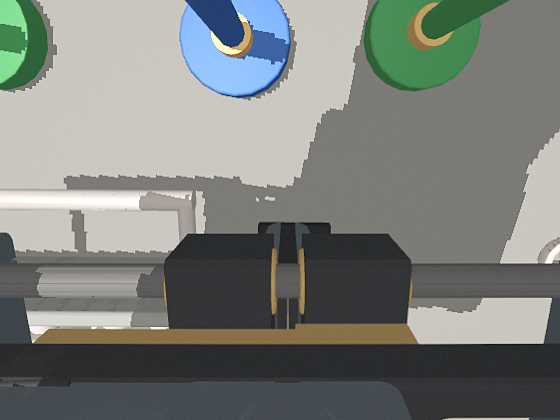

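View pics/s9.png

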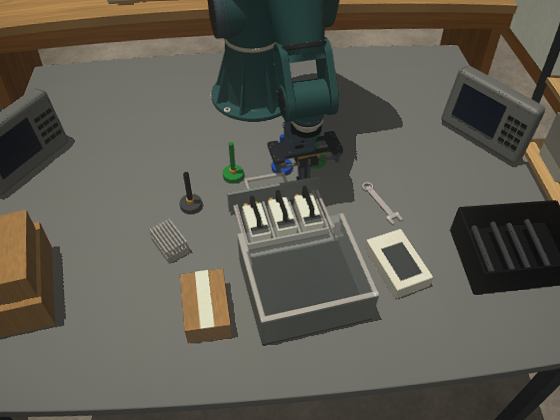

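Fingertips are on the black pad (px 290,228), clear of the panel and of the standing antennas. Press and push.

Run:
```python
from h import *
p=np.array(state()['ee_pos'])
print(line_to([p[0],p[1],.2407],v=.03,contact_N=15));s=st('pressed')
z=.2405; y2=np.radians(9.4);D=np.array([np.cos(y2),np.sin(y2),0])
b=np.array([p[0],p[1],z])
print(line_to(b+.03*D,v=.05,contact_N=25));s=st('30')
print('adv',(s['ee_pos']-b)@D)
snap('scene','s10')
```

```text
True
pressed t 33.97 ee [0.4575 0.1032 0.2408] F [-1.9 -0.5 14.2] g 0.0007 j6 -1.57
False
30 t 34.72 ee [0.4874 0.108  0.2409] F [ 0.9 -0.8  8.8] g 0.0006 j6 -1.57
adv 0.030606994745857423
```

View pics/s10.png

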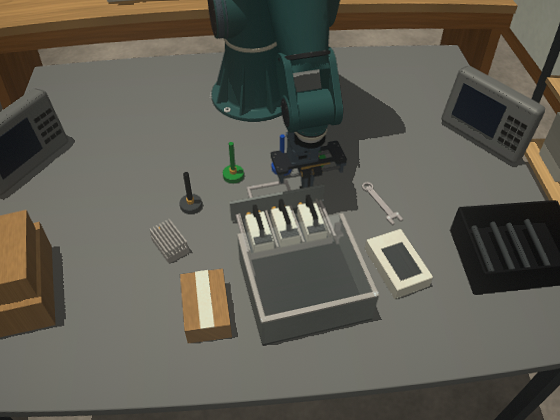

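The tray is moving in (handle from px ~(265,181) to (270,187)). I'll continue home, slowing at the end.

Run:
```python
from h import *
y2=np.radians(9.4);D=np.array([np.cos(y2),np.sin(y2),0])
p=np.array(state()['ee_pos']);b=p-D*.0306
print(line_to(b+.12*D,v=.09,contact_N=25));st('120')
print(line_to(b+.165*D,v=.03,contact_N=20));s=st('end')
print('adv',(s['ee_pos']-b)@D)
snap('scene','s11')
c=snap('top','t11')
for t in('tray_mid','tray_handle','release_pad','chassis'):print(t,find('top',t,c=c))
```

```text
False
120 t 35.92 ee [0.576  0.1224 0.241 ] F [ 2.1 -3.5  5.2] g 0.0004 j6 -1.57
True
end t 36.92 ee [0.6056 0.1273 0.2408] F [-4.  -1.1 12.1] g 0.0007 j6 -1.57
adv 0.15036642526954364
tray_mid []
tray_handle [(0.62, [0.5903, 0.0218, 0.0649])]
release_pad []
chassis [(0.91, [0.6481, 0.0464, -0.0039])]
```

View pics/t11.png

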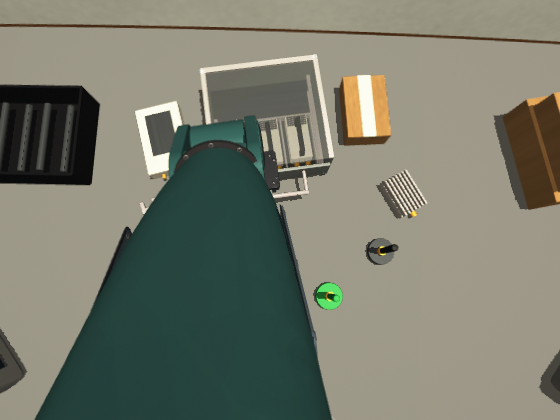

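It stopped on contact after 150 mm, with the handle back at its home position (0.590, 0.022). I'll lift straight off and check.

Run:
```python
from h import *
p=np.array(state()['ee_pos'])
line_to([p[0],p[1],.33],v=.1);st('up')
movep([.42,-.35,.42],qq([.42,-.35,.42],YAW-np.pi/2));st('away')
c=snap('top','t12')
for t in('tray_handle','release_pad','chassis','antenna_mid','attenuator','wrench','module_a_plugs'):print(t,find('top',t,c=c,k=5))
cs=snap('scene','s12');print(find('scene','antenna_mid',c=cs,k=5))
i=c['color'][40:280,140:440];cv2.imwrite('pics/t12z.png',cv2.resize(i,None,fx=2.5,fy=2.5,interpolation=cv2.INTER_CUBIC))
```

```text
up t 38.26 ee [0.6052 0.1273 0.3293] F [-0.9  0.8 -0.5] g 0.0008 j6 -1.57
away t 40.14 ee [ 0.4205 -0.3495  0.4198] F [-0.3 -0.1  0.3] g 0.0007 j6 -2.48
tray_handle [(0.61, [0.5888, 0.0232, 0.0658])]
release_pad [(0.57, [0.6054, 0.1292, 0.0594])]
chassis [(0.77, [0.6486, 0.0459, 0.0008])]
antenna_mid [(0.85, [0.3747, -0.0834, 0.0655]), (0.83, [0.4776, -0.1986, 0.0657]), (0.83, [0.3343, 0.1515, 0.0588]), (0.8, [0.353, 0.0576, 0.0618])]
attenuator [(0.93, [0.6081, -0.2526, -0.0014])]
wrench [(0.74, [0.5079, 0.3136, 0.0041]), (0.17, [0.6661, -0.0156, 0.0383])]
module_a_plugs [(0.62, [0.6448, 0.1191, 0.0393]), (0.25, [0.6486, 0.0496, 0.0378])]
[(0.87, [0.3335, 0.1564, 0.0606]), (0.81, [0.3819, -0.0853, 0.0633]), (0.76, [0.3574, 0.0585, 0.0568]), (0.68, [0.4756, -0.2025, 0.0669])]
```

View pics/t12z.png

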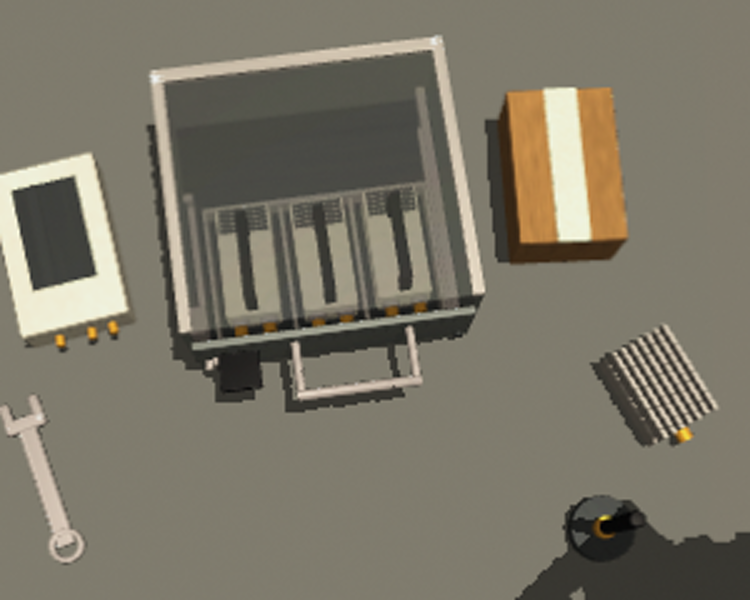

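View pics/s12.png

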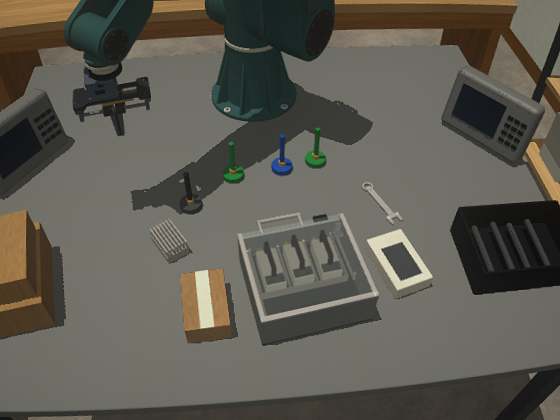

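All three modules have their ribs at the back and plugs at the front panel. One last check: compare the handle pixels with the start picture to confirm the tray is home.

Run:
```python
from h import *
a=cv2.imread('pics/top0.png',0).astype(np.float32);b=cv2.imread('pics/t12.png',0).astype(np.float32)
for n,(y0,y1,x0,x1) in {'handle':(178,205,250,315),'pad':(176,202,220,250)}.items():
    t=a[y0:y1,x0:x1];m=cv2.matchTemplate(cv2.resize(b[y0-8:y1+8,x0-8:x1+8],None,fx=8,fy=8,interpolation=2),cv2.resize(t,None,fx=8,fy=8,interpolation=2),5)
    l=cv2.minMaxLoc(m);print(n,(np.array(l[3])/8-8),l[1])
hand_in()
```

```text
handle [0. 0.] 0.9993919730186462
pad [0. 0.] 0.998478889465332
the job is handed in; nothing more can be done
```

The job is done and handed in at about 40 s of the 72 s allowed. `hand_in()` reports no verdict, so what follows rests on my own checks.

**What I did:**
- **Antenna:** It stood in the tray's path, so I moved it to (0.475, −0.20).
- **Tray out:** I pulled the tray 147 mm, past the 140 mm catch. I did not test the lock separately by pushing back.
- **Module:** The right-hand module (the −y bay) was the one back to front. I lifted it by its bar, turned it half a turn and set it back in the same bay.
- **Tray home:** I pressed the release pad and pushed the panel until it stopped, then lifted the gripper clear.

**Last checks:**
- **Tray:** In the top picture, handle and pad match the start picture with 0 px shift, so the tray is home.
- **Modules:** All three show ribs at the back and plugs at the front panel. The turned module landed at the same tool height it was lifted from.
- **Antenna:** It stands upright, measured at (0.477, −0.20, 0.066).
- **Bystanders:** The attenuator and wrench read within about 4 mm of their first readings, which is the networks' own error.

**Disagreements and gaps:**
- **Pull-out force:** About 13 N of sideways force showed while pulling the tray out, probably because my estimate of the chassis's yaw was slightly off.
- **Network misses:** The networks sometimes missed `tray_mid` or reported other things as the target, so I placed the module from my own pixel measurements.

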